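# Swap the pulled-out tray of an interlocked spice unit

### The job

The low two-tray steel unit on the sideboard lets only one tray out at a time, and the empty tray has been left out, so the tray with the two glass spice jars is locked. Slide the empty tray fully home, then pull the tray with the jars out as far as it goes, and let go.

Things in the scene. Friction and masses are not known exactly. Their poses are not given: they have to be found in the camera images.
- empty_tray_handle (a point): Arched aluminium handle on the front of the EMPTY steel tray (240 deep, 130 wide, 45 high), which starts pulled out, left or right of the jar tray, centre lines 150 mm apart. Bar 12 mm thick, 70 mm long along this point's y, 35 mm above the tray's rim; this point is its middle, 122 mm above the table. x is level and points into the unit, the way the tray slides home; z up.
- jar_tray_handle (a point): The same handle on the equal tray with two closed amber-glass jars with dark wooden caps standing in it (44 mm across, 85 tall, 75 mm or more behind the handle); it starts home. Bar 12 mm thick, 70 mm long along this point's y, 35 mm above the tray's rim; this point is its middle, 122 mm above the table. x is level and points into the unit, the way the tray slides home; z up.
- empty_tray (a joint): How far the empty tray is pulled out, in m: 0 is fully home (hard stop), 0.11 fully out (hard stop). It slides along the handle's x axis; about 2 N of drag, stays where it is left. Starts 0.08 to 0.105 out.
- jar_tray (a joint): How far the jar tray is pulled out, in m: same slide, same stops. A lock bar under the trays blocks it, with 2 mm of play, until the empty tray is within about 20 mm of home; then it slides with about 2 to 4 N of drag. As it comes out it locks the empty tray in turn.

How it is judged:
On the way, in this order (a step that is already met when the one before it is completed fails the run):
1. the empty tray is slid home (within 12 mm) while the jar tray is still home (value of joint each of empty_tray, jar_tray below 0.012 m), for 0.2 s.
2. the jar tray is pulled out (at least 95 mm) with the empty tray home (value of joint jar_tray above 0.095 m and value of joint empty_tray below 0.012 m), for 0.2 s.
At the end, for the whole second after the job is handed in: The jar tray is out by at least 95 mm of its 110 mm, the empty tray is home to within 12 mm, and both are at rest (all of step 2 and velocity of joint jar_tray between -0.01 and 0.01 m/s and velocity of joint empty_tray between -0.01 and 0.01 m/s); the robot touches nothing.
It also fails if it takes over 45 s, if anything falls off the work surface, if the arm or the gripper's body presses on something with over 40 N, if the wrist force passes 120 N, or if a joint passes its speed limit or range.

### The arm

A 6-joint arm with a two-finger parallel gripper is mounted at the origin on the work surface. World frame = base frame: x ahead of the robot, y to its left, z up, the work surface at z = 0. Lengths are in m, angles in rad, forces in N, time in s.
With the tool pointing down it reaches from about 0.375 to 0.9 m from the base axis. Payload 3.1 kg.
Tool frame: the origin (TCP) lies midway between the tips of the shut fingers; the grasp point (between the pads) lies 19 mm behind it; z points along the fingers, y is the direction in which the jaws open and shut (so a half turn about z gives the same grasp; the last joint's range is limited). The gripper opens to 87 mm and grips with 3 to 60 N. Pads are 19 mm wide; open, the fingers measure 117 mm over their backs; the gripper's body (75 mm by 190 mm) begins 51 mm behind the grasp point.
Start: joints at [-1.306, 0.527, 1.433, -0, 1.181, -0.178], TCP at [0.268, -0.565, 0.223] pointing down, gripper open.
Joint ranges: [-3.08, 3.08], [-0.75, 2.2], [0.22, 2.44], [-1.43, 4.57], [0, 2.65], [-2.85, 2.85]. Speed limits (rad/s): [2.79, 2.79, 3.14, 3.14, 3.14, 3.14].

### API

Orientations are given as a unit quaternion [x, y, z, w].
In Python, from rig import robot gives the robot as it stands.
- The arm moves only by the tool move_arm, never from a script. Its argument "rows" is one flat list of numbers, 7 for each row, row after row: the shift along the world's x, y, z in mm, then the turn, a rotation vector about the world's x, y, z in rad, then the closure, from 0 (fully open) to 1 (shut). A call has 1 to 12 rows; each row shifts and turns the commanded pose from where the row before left it; what a row does not reach is not made up. A row lasts 1/10 s, in which the tool goes at most 50 mm and 8.59 degrees, less where a joint would pass 70% of its speed; a pose out of reach is approached as far as the arm can. A call with a gripper value outside its range is refused whole. The fingers move at their own pace and stop on an object; "grip_force" is the grip in N (left out, the last holds). Time passes only in rows, so rows that do not move let the fingers close. It gives the time, the measured TCP pose, the force and the opening at its end, in the units of the state.
- robot.get_obs(): the state, without advancing time (a new reading comes with each control period).
- robot.camera(name): name is "scene" or "top" or "wrist"; returns a dict with "color" (384x512x3 uint8, red, green, blue), "z_map" (384x512 float32, m along the optical axis (not along the pixel's ray), 0 where there is no reading), "camera_matrix" (3x3 intrinsics, pixels), "R" (3x3) and "t" (3): a world point X has camera coordinates R X + t; the wrist camera has in their place "tool_from_camera" (4x4, takes a point from camera to tool coordinates, whose origin is the TCP and whose axes are the flange's). Camera axes: x right, y down, z forward; pixel columns grow to the right and rows downward; lengths in m; the calibration is good to about 2 mm. A picture is of the moment at which its call begins: read the wrist's pose just before it.
- robot.hand_in(): hands the job in, once; it reports no verdict.
Trained networks look in the newest picture that a camera, given by its name, has taken for a name from the list of things; names that differ only in an ending like _2 or _b are one class to them, and where a whole thing is asked for, a point or a joint stands for the part that bears it (a point fixed in the world has none). Each returns a list of dicts, best first, with "conf" (0 to 1); they miss things now and then, are a little off and sometimes report something else, mostly with a low value. They report only what shows in the picture. A call takes as long as a camera call.
- robot.search_frame(camera, thing): "at" ([column, row] in pixels, amid what is visible of it).
- robot.spot_point(camera, thing): "at" ([column, row] in pixels: a listed point, or the origin of a listed thing).
The state is a dict: "time": time; "q": joint angles; "joint_velocities": joint speeds; "joint_torque": joint torques, N m; "position": TCP position; "tool_rot": TCP orientation; "ft_force": force on the tool from outside, world axes, zero at the start; "moment": the same for the moment, N m; "grip_width": finger opening in m.
Only numpy, scipy, OpenCV 4.12 (cv2) and the standard library are available. Lean on these libraries where they do the work, as an engineer would, in place of code of your own. Each camera call takes 0.05 s, during which the arm holds its last target.

## Working session

There is one attempt and no reset: what is moved stays moved. The work goes in short steps, Python scripts to look and compute and a tool call to move; the robot and the scene stay as the last step left them, time stands still between calls to the robot, and variables do not carry over. Pictures are saved under pics/ and viewed, and the job is handed in when it is done.

Besides the shell and the picture viewer there is one more tool, called after ">>>" by a JSON object that holds its "fn" and its "kwargs". move_arm: Moves the arm, as the interface text tells. Its arguments: {"type":"object","properties":{"rows":{"type":"array","items":{"type":"number"}},"grip_force":{"type":"number"}},"required":["rows"]}

```bash
mkdir -p pics
cat > h.py <<'E'
import numpy as np, cv2
from rig import robot
def save(n,c):
    cv2.imwrite(f'pics/{n}.png',c['color'][:,:,::-1])
def px2w(c,at,z=None):
    K=np.array(c['camera_matrix']);R=np.array(c['R']);t=np.array(c['t'])
    ray=R.T@np.linalg.inv(K)@np.array([at[0],at[1],1.]);o=-R.T@t
    if z is not None: return o+ray*(z-o[2])/ray[2]
    u,v=int(round(at[0])),int(round(at[1])); p=c['z_map'][v-2:v+3,u-2:u+3]; p=p[p>0]
    return o+ray*np.median(p)
E
python3 - <<'E'
from h import *
for n in ['scene','top']:
    c=robot.camera(n); save(n+'0',c)
    for th in ['empty_tray_handle','jar_tray_handle']:
        for f in (robot.spot_point,robot.search_frame):
            for d in f(n,th)[:3]:
                print(n,th,f.__name__,np.round(d['at'],1),round(d['conf'],2),px2w(c,d['at'],.122).round(3),px2w(c,d['at']).round(3))
print(robot.get_obs())
E
```

```text
scene empty_tray_handle call [248.  105.4] 0.72 [0.494 0.129 0.122] [0.499 0.127 0.127]
scene empty_tray_handle call [270.4 168.4] 0.96 [0.646 0.097 0.122] [0.597 0.127 0.046]
scene jar_tray_handle call [188.1 166.1] 0.85 [ 0.579 -0.028  0.122] [ 0.487 -0.007  0.001]
scene jar_tray_handle call [201.3 242.6] 0.61 [ 0.725 -0.064  0.122] [ 0.687 -0.056  0.047]
top empty_tray_handle call [188.6 299.7] 0.86 [0.498 0.129 0.122] [0.498 0.128 0.127]
top empty_tray_handle call [202.8 223.2] 0.57 [0.606 0.112 0.122] [0.61  0.122 0.046]
top jar_tray_handle call [303.7 253.7] 0.85 [ 0.564 -0.034  0.122] [ 0.564 -0.033  0.127]
top jar_tray_handle call [309.8 193.7] 0.76 [ 0.651 -0.042  0.122] [ 0.66  -0.051  0.046]
{'time': 0.5, 'q': array([-1.30643432e+00,  5.27536075e-01,  1.43274624e+00, -2.60409551e-05,
        1.18140953e+00, -1.78528588e-01]), 'joint_velocities': array([-5.96089040e-04, -4.48196974e-04,  1.45758588e-03,  2.84158287e-05,
       -1.98466975e-04,  1.37749137e-03]), 'joint_torque': array([-9.50005369e-05, -4.39602757e+01, -1.76790226e+01,  6.33312855e-02,
        5.15077729e-02, -4.16352964e-05]), 'position': array([ 0.26783493, -0.56464302,  0.22251146]), 'tool_rot': array([ 9.75579936e-01,  2.19644680e-01, -1.41623989e-05, -4.90358793e-05]), 'ft_force': array([-0.76578935,  0.24639051, -0.16896959]), 'moment': array([-0.00910153, -0.024836  , -0.0165233 ]), 'grip_width': 0.08690261233979205}
```

```bash
python3 - <<'E'
import cv2,numpy as np
a=cv2.imread('pics/top0.png');b=cv2.imread('pics/scene0.png')
cv2.imwrite('pics/t2.png',cv2.resize(a[110:360,110:430],None,fx=2.4,fy=2.4))
cv2.imwrite('pics/s2.png',b)
E
python3 - <<'E'
import sys; sys.path.insert(0,'.')
from h import *
c=robot.camera('top')
K=c['camera_matrix'];R=c['R'];t=c['t']
z=c['z_map'];v,u=np.mgrid[:384,:512]
P=np.linalg.inv(K)@np.stack([u.ravel(),v.ravel(),np.ones(u.size)])*z.ravel()
W=(R.T@(P-np.array(t)[:,None])).T
m=(z.ravel()>0)
for name,ctr in (('e',(0.498,.128)),('j',(.564,-.033))):
    s=m&(abs(W[:,2]-.127)<.008)&(np.hypot(W[:,0]-ctr[0],W[:,1]-ctr[1])<.05)
    Q=W[s]; print(name,s.sum(),Q.mean(0).round(4),Q.min(0).round(3),Q.max(0).round(3))
    w,V=np.linalg.eigh(np.cov(Q[:,:2].T)); print(np.sqrt(w),V[:,1], np.degrees(np.arctan2(V[1,1],V[0,1])))
    (r)=cv2.minAreaRect(Q[:,:2].astype(np.float32)*1000);print(r)
E
```

```text
e 489 [0.4994 0.1304 0.1265] [0.489 0.091 0.119] [0.509 0.171 0.131]
[0.00337038 0.02293278] [0.1229307  0.99241526] 82.93872806530028
((499.047119140625, 131.140380859375), (81.54002380371094, 11.876211166381836), 83.07666778564453)
j 465 [ 0.5673 -0.0279  0.1264] [ 0.558 -0.068  0.121] [0.577 0.012 0.13 ]
[0.00340072 0.02273596] [0.12262947 0.99245252] 82.95611868762602
((567.3414306640625, -28.186355590820312), (80.86896514892578, 11.931281089782715), 82.9418716430664)
```

View pics/t2.png

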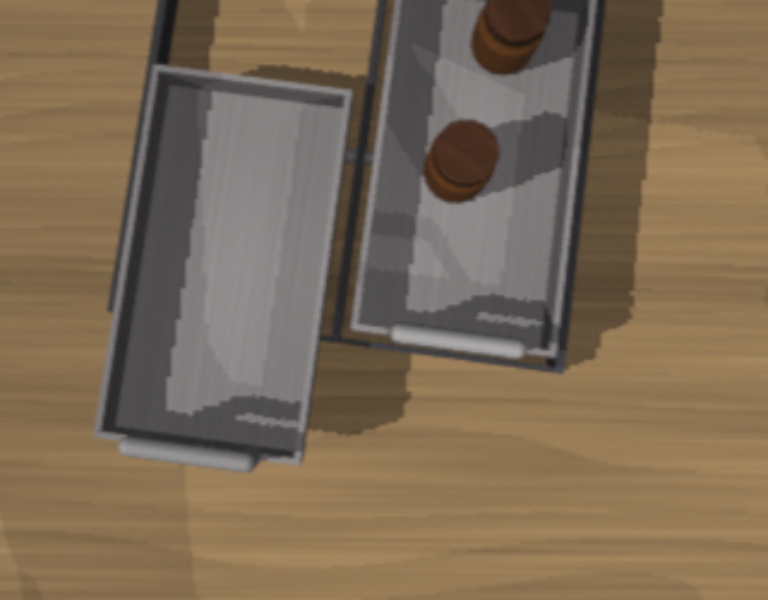

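View pics/s2.png

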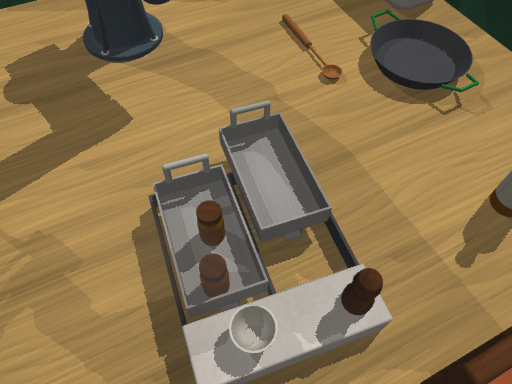

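The handles are about 149 mm apart laterally, which matches the stated 150 mm. The unit's x points along (0.9925, -0.123), and the empty tray is about 87 mm out. In the top view the bars are at about (188,300) px and (304,254) px, and the way over them is clear. I'll move above the empty handle.

>>> {"fn": "move_arm", "kwargs": {"rows": [11.5,35,0,0,0,0.1,0.2,11.5,35,0,0,0,0.1,0.2,11.5,35,0,0,0,0.1,0.2,11.5,35,0,0,0,0.1,0.2,11.5,35,0,0,0,0.1,0.2,11.5,35,0,0,0,0.1,0.2,11.5,35,0,0,0,0.1,0.2,11.5,35,0,0,0,0.1,0.3,11.5,35,0,0,0,0.1,0.4,11.5,35,0,0,0,0.1,0.4,11.5,35,0,0,0,0.005,0.4,11.5,35,0,0,0,0,0.4], "grip_force": 25}}

```text
time: 1.75
position: [0.4063, -0.1434, 0.2229]
tool_rot: [0.749, 0.662, 0.0, 0.0]
ft_force: [1.1, -0.1, -0.3]
grip_width: 0.0531
```

>>> {"fn": "move_arm", "kwargs": {"rows": [11.5,35,0,0,0,0,0.4,11.5,35,0,0,0,0,0.4,11.5,35,0,0,0,0,0.4,11.5,35,0,0,0,0,0.4,11.5,35,0,0,0,0,0.4,11.5,35,0,0,0,0,0.4,11.5,35,0,0,0,0,0.4,11.5,35,0,0,0,0,0.4,0,0,0,0,0,0,0.4]}}

```text
time: 2.65
position: [0.4993, 0.1389, 0.2229]
tool_rot: [0.748, 0.664, 0.002, 0.0]
ft_force: [-0.3, -1.1, 0.5]
grip_width: 0.0522
```

Run:
```python
from h import *
from scipy.spatial.transform import Rotation as Ro
o=robot.get_obs();print(o['time'],o['position'],o['grip_width'])
M=Ro.from_quat(o['tool_rot']).as_matrix();print(M.round(3),np.degrees(np.arctan2(M[1,1],M[0,1])))
c=robot.camera('wrist');save('w1',c)
T=np.array(c['tool_from_camera']);K=c['camera_matrix']
for d in robot.spot_point('wrist','empty_tray_handle')[:2]:
    a=np.array([*d['at'],1]);r=np.linalg.inv(K)@a
    u,v=map(int,d['at']);z=np.median(c['z_map'][v-2:v+3,u-2:u+3])
    p=M@(T[:3,:3]@(r*z)+T[:3,3])+o['position'];print(d['at'],d['conf'],p)
z=c['z_map'];v,u=np.mgrid[:384,:512]
P=np.linalg.inv(K)@np.stack([u.ravel(),v.ravel(),np.ones(u.size)])*z.ravel()
W=(M@(T[:3,:3]@P+T[:3,3:])).T+o['position']
s=(z.ravel()>0)&(abs(W[:,2]-.126)<.008)&(np.hypot(W[:,0]-.499,W[:,1]-.131)<.05)
Q=W[s];print(len(Q));print(Q.mean(0),Q.max(0));print(cv2.minAreaRect(Q[:,:2].astype(np.float32)*1000))
```

```text
2.65 [0.49933904 0.13890768 0.22293301] 0.05216725745910367
[[ 0.118  0.993  0.003]
 [ 0.993 -0.118  0.002]
 [ 0.002  0.003 -1.   ]] -6.785845413050134
[260.5, 200.5] 0.64 [0.49911816 0.13221606 0.12766274]
1183
[0.49998864 0.13337006 0.1263292 ] [0.50960919 0.17061738 0.12962702]
((499.9268493652344, 130.7430419921875), (80.17434692382812, 11.511679649353027), 83.00270080566406)
```

View pics/w1.png

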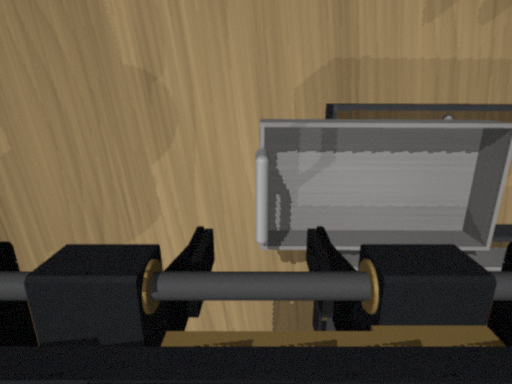

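The wrist view shows the bar upright at about (262,200) px, centred between the jaws, and agrees with the top view to 1 mm. Next I descend and grip.

>>> {"fn": "move_arm", "kwargs": {"rows": [0,-8,-25,0,0,0,0.4,0,0,-30,0,0,0,0.4,0,0,-30,0,0,0,0.4,0,0,-20,0,0,0,0.4,0,0,-15,0,0,0,0.4,0,0,0,0,0,0,0.6,0,0,0,0,0,0,0.9,0,0,0,0,0,0,1,0,0,0,0,0,0,1,0,0,0,0,0,0,1]}}

```text
time: 3.75
position: [0.4983, 0.1273, 0.1034]
tool_rot: [0.749, 0.662, 0.001, 0.001]
ft_force: [-0.9, -0.1, -0.1]
grip_width: 0.0201
```

>>> {"fn": "move_arm", "kwargs": {"rows": [0,0,0,0,0,0,1,0,0,0,0,0,0,1,0,0,0,0,0,0,1]}}

```text
time: 4.05
position: [0.4987, 0.1273, 0.1032]
tool_rot: [0.749, 0.662, 0.001, 0.001]
ft_force: [1.1, -0.2, 4.3]
grip_width: 0.011
```

>>> {"fn": "move_arm", "kwargs": {"rows": [4,-0.5,0,0,0,0,1,9,-1.1,0,0,0,0,1,9,-1.1,0,0,0,0,1,10,-1.25,0,0,0,0,1,10,-1.25,0,0,0,0,1,10,-1.25,0,0,0,0,1,10,-1.25,0,0,0,0,1,8,-1,0,0,0,0,1,6,-0.7,0,0,0,0,1,3,-0.4,0,0,0,0,1,0,0,0,0,0,0,1]}}

```text
time: 5.15
position: [0.5774, 0.1176, 0.1031]
tool_rot: [0.749, 0.662, 0.0, 0.0]
ft_force: [1.1, -0.1, 4.0]
grip_width: 0.0111
```

>>> {"fn": "move_arm", "kwargs": {"rows": [2,-0.25,0,0,0,0,1,2,-0.25,0,0,0,0,1,2,-0.25,0,0,0,0,1,2,-0.25,0,0,0,0,1,0,0,0,0,0,0,1]}}

```text
time: 5.65
position: [0.5848, 0.1167, 0.1031]
tool_rot: [0.749, 0.662, -0.0, -0.0]
ft_force: [-1.1, -0.6, 5.6]
grip_width: 0.0112
```

>>> {"fn": "move_arm", "kwargs": {"rows": [1,-0.1,0,0,0,0,1,1,-0.1,0,0,0,0,1,1,-0.1,0,0,0,0,1,0,0,0,0,0,0,1]}}

```text
time: 6.05
position: [0.5866, 0.1164, 0.1031]
tool_rot: [0.749, 0.662, -0.001, -0.001]
ft_force: [-3.0, 0.1, 7.6]
grip_width: 0.0108
```

Run:
```python
from h import *
o=robot.get_obs();print(o['ft_force'],o['position'])
c=robot.camera('top');save('top2',c)
```

```text
[-3.00926766  0.09141768  7.55968537] [0.5866321  0.11641921 0.10314884]
```

View pics/top2.png

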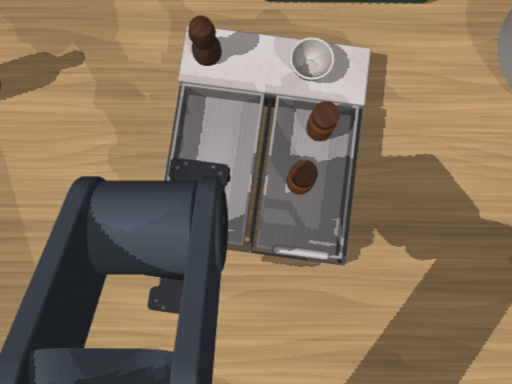

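Front edges line up at about (245,245) and (257,250) px. The tray moved 89 mm and force is now rising at the stop, so the empty tray is home. Release and go to the jar handle.

>>> {"fn": "move_arm", "kwargs": {"rows": [-1,0,0,0,0,0,0.8,0,0,0,0,0,0,0.4,0,0,0,0,0,0,0.4,0,0,0,0,0,0,0.4,0,0,0,0,0,0,0.4,0,0,20,0,0,0,0.4,0,0,30,0,0,0,0.4,0,0,30,0,0,0,0.4]}}

```text
time: 6.9
position: [0.5863, 0.1162, 0.1827]
tool_rot: [0.749, 0.662, -0.001, -0.001]
ft_force: [1.7, 0.0, -0.2]
grip_width: 0.0519
```

>>> {"fn": "move_arm", "kwargs": {"rows": [-3.5,-24,0,0,0,0,0.4,-3,-24,0,0,0,0,0.4,-3,-24,0,0,0,0,0.4,-3,-24,0,0,0,0,0.4,-3,-24,0,0,0,0,0.4,-3,-24,0,0,0,0,0.4,0,0,0,0,0,0,0.4,0,0,0,0,0,0,0.4]}}

```text
time: 7.7
position: [0.5682, -0.0279, 0.1825]
tool_rot: [0.75, 0.662, 0.0, -0.0]
ft_force: [0.1, 0.9, 0.4]
grip_width: 0.0529
```

Run:
```python
from h import *
from scipy.spatial.transform import Rotation as Ro
o=robot.get_obs();print(o['time'],o['position'],o['grip_width'],o['ft_force'])
M=Ro.from_quat(o['tool_rot']).as_matrix()
c=robot.camera('wrist');save('w2',c)
T=np.array(c['tool_from_camera']);K=c['camera_matrix']
z=c['z_map'];v,u=np.mgrid[:384,:512]
P=np.linalg.inv(K)@np.stack([u.ravel(),v.ravel(),np.ones(u.size)])*z.ravel()
W=(M@(T[:3,:3]@P+T[:3,3:])).T+o['position']
for ctr in ((.567,-.028),(.585,.12)):
    s=(z.ravel()>0)&(abs(W[:,2]-.126)<.006)&(np.hypot(W[:,0]-ctr[0],W[:,1]-ctr[1])<.06)
    Q=W[s];print(len(Q))
    if len(Q):print(Q.mean(0),cv2.minAreaRect(Q[:,:2].astype(np.float32)*1000))
```

```text
7.7 [ 0.56824432 -0.02791506  0.18245509] 0.052878605798356904 [0.14353155 0.93460162 0.36790133]
1625
[ 0.5685646  -0.02636467  0.12633144] ((568.1007080078125, -29.38733673095703), (81.34382629394531, 11.666299819946289), 83.25824737548828)
938
[0.58310524 0.09289357 0.12628204] ((582.9793701171875, 92.62171173095703), (28.7244873046875, 11.584243774414062), 83.5286636352539)
```

View pics/w2.png

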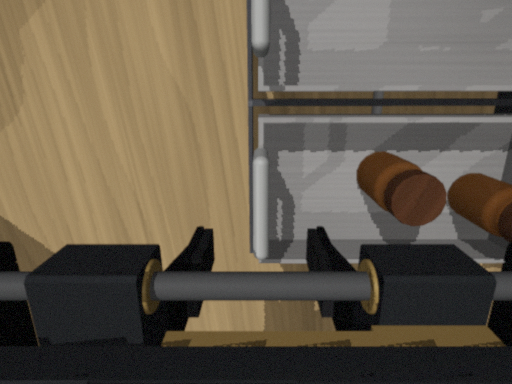

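The two bars sit at columns of about 261 (upper, empty) and 260 (jar tray). Their offset along the slide is under 1 mm, so both trays are home. The jaws straddle the jar handle; descend and grip.

>>> {"fn": "move_arm", "kwargs": {"rows": [0,-1,-25,0,0,0,0.4,0,0,-25,0,0,0,0.4,0,0,-20,0,0,0,0.4,0,0,-9,0,0,0,0.4,0,0,0,0,0,0,0.7,0,0,0,0,0,0,1,0,0,0,0,0,0,1,0,0,0,0,0,0,1,0,0,0,0,0,0,1,0,0,0,0,0,0,1,0,0,0,0,0,0,1,0,0,0,0,0,0,1]}}

```text
time: 8.95
position: [0.5686, -0.0289, 0.104]
tool_rot: [0.749, 0.662, 0.0, 0.0]
ft_force: [-0.9, -0.1, 2.5]
grip_width: 0.0109
```

>>> {"fn": "move_arm", "kwargs": {"rows": [-1,0.1,0,0,0,0,1,-2,0.25,0,0,0,0,1,-3,0.4,0,0,0,0,1,-4,0.5,0,0,0,0,1,-5,0.6,0,0,0,0,1,-5,0.6,0,0,0,0,1,-5,0.6,0,0,0,0,1,-5,0.6,0,0,0,0,1,-5,0.65,0,0,0,0,1,-5,0.65,0,0,0,0,1,-5,0.65,0,0,0,0,1,-5,0.65,0,0,0,0,1]}}

```text
time: 10.15
position: [0.5187, -0.0227, 0.1039]
tool_rot: [0.749, 0.662, 0.001, 0.001]
ft_force: [3.3, -0.4, 4.8]
grip_width: 0.0112
```

>>> {"fn": "move_arm", "kwargs": {"rows": [-5,0.6,0,0,0,0,1,-5,0.6,0,0,0,0,1,-5,0.65,0,0,0,0,1,-5,0.65,0,0,0,0,1,-5,0.6,0,0,0,0,1,-5,0.6,0,0,0,0,1,-5,0.6,0,0,0,0,1,-5,0.6,0,0,0,0,1,-4,0.5,0,0,0,0,1,-4,0.5,0,0,0,0,1,-3,0.4,0,0,0,0,1,-1,0.1,0,0,0,0,1]}}

```text
time: 11.35
position: [0.4658, -0.0162, 0.1039]
tool_rot: [0.749, 0.662, -0.0, 0.0]
ft_force: [1.6, -0.5, 7.6]
grip_width: 0.0106
```

Out about 104 mm. Now go gently to the stop.

>>> {"fn": "move_arm", "kwargs": {"rows": [-1.5,0.2,0,0,0,0,1,-1.5,0.2,0,0,0,0,1,-1.5,0.2,0,0,0,0,1,-1,0.1,0,0,0,0,1,0,0,0,0,0,0,1,0,0,0,0,0,0,1]}}

```text
time: 11.95
position: [0.4604, -0.0155, 0.1039]
tool_rot: [0.749, 0.662, -0.0, 0.0]
ft_force: [0.3, -1.0, 8.4]
grip_width: 0.0109
```

>>> {"fn": "move_arm", "kwargs": {"rows": [0,0,0,0,0,0,0.8,0,0,0,0,0,0,0.4,0,0,0,0,0,0,0.4,0,0,0,0,0,0,0.4,0,0,0,0,0,0,0.4,0,0,20,0,0,0,0.4,0,0,30,0,0,0,0.4,0,0,40,0,0,0,0.4,0,0,40,0,0,0,0.4,0,-40,0,0,0,0,0.4,0,-45,0,0,0,0,0.4,0,-45,0,0,0,0,0.4]}}

```text
time: 13.15
position: [0.4606, -0.1463, 0.2341]
tool_rot: [0.749, 0.663, 0.0, 0.0]
ft_force: [-0.2, 0.0, 0.4]
grip_width: 0.0522
```

>>> {"fn": "move_arm", "kwargs": {"rows": [0,-45,0,0,0,0,0.4,0,-45,0,0,0,0,0.4,0,-45,0,0,0,0,0.4,0,-30,0,0,0,0,0.4,0,0,0,0,0,0,0.4,0,0,0,0,0,0,0.4]}}

```text
time: 13.75
position: [0.4601, -0.3103, 0.2329]
tool_rot: [0.75, 0.662, 0.0, -0.001]
ft_force: [-0.7, 0.0, 0.1]
grip_width: 0.0522
```

Run:
```python
from h import *
o=robot.get_obs();print(o['time'],o['ft_force'])
c=robot.camera('top');save('top3',c)
K=c['camera_matrix'];R=c['R'];t=c['t']
z=c['z_map'];v,u=np.mgrid[:384,:512]
P=np.linalg.inv(K)@np.stack([u.ravel(),v.ravel(),np.ones(u.size)])*z.ravel()
W=(R.T@(P-np.array(t)[:,None])).T
ux=np.array([.9925,-.1227])
r=[]
for ctr in ((.585,.12),(.46,-.015)):
    s=(z.ravel()>0)&(abs(W[:,2]-.126)<.006)&(np.hypot(W[:,0]-ctr[0],W[:,1]-ctr[1])<.05)
    m=cv2.minAreaRect(W[s][:,:2].astype(np.float32)*1000);print(s.sum(),m);r.append(np.array(m[0])@ux)
print('sep',r[0]-r[1],'home ref 567.34,-28.19:',np.array([567.34,-28.19])@ux-np.array(r))
```

```text
13.75 [-0.74602311  0.04407607  0.13308457]
461 ((585.7836303710938, 120.35264587402344), (80.22576141357422, 11.947565078735352), 82.95255279541016)
501 ((459.0405578613281, -14.739456176757812), (80.60258483886719, 12.316829681396484), 82.89173889160156)
sep 109.21669854431161 home ref 567.34,-28.19: [-7.91204946e-02  1.09137578e+02]
```

View pics/top3.png

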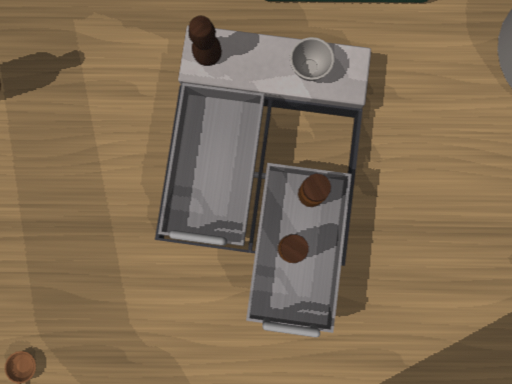

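The jar tray is out with its handle at (291,329) px and both jars still standing. The empty tray is home with its handle at (197,239) px, and the arm is clear of everything.

```bash
python3 -c "
from rig import robot
print(robot.hand_in())"
```

```text
the job is handed in; nothing more can be done
None
```

The job is done and handed in at about 14 s of the 45 s allowed. I gripped the empty tray's handle and pushed it about 89 mm to its stop. Then I gripped the jar tray's handle, pulled it out, let go and moved the arm clear.

**Last checks:** from the top camera, the empty tray is within 1 mm of home and the jar tray is about 109 mm out of 110 mm. Both jars are standing and the wrist force reads about zero.

**Limits:** no check failed or disagreed. I did not feel a clear contact at the jar tray's outer stop, so "fully out" rests on the camera and the measured arm travel. `hand_in()` gave no verdict.

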